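# Gauge the blind bore of a laser-cut block

## Task

Check how deep the hole in the plywood block goes: lift the depth gauge out of its blue holder and push its rod gently down the hole until it bottoms, so that the brass collar, pushed up the rod by the block's top, marks the depth. Then hang the gauge upright back in the holder by its collar without shifting the collar, so that the reading is kept, and leave the other things on the bench alone.

Things in the scene. Friction and masses are not known exactly. Their poses are not given: they have to be found in the camera images.
- handle (a point): centre of the gauge's grip: an upright black cylinder, 24 mm in diameter and 45 mm tall, with two steel rings. The whole gauge is a loose rigid rod with this grip on top, 110 to 160 g, 121 mm from tip to top; z is up along the rod.
- rod_tip (a point): lower end of the gauge's steel rod, 8 mm in diameter with a slightly chamfered end; the rod's axis passes through the grip's centre, which is 98.5 mm above the tip, and the rod shows for 76 mm below the grip. At the start the gauge hangs in its holder with the tip 10 mm below the holder's top.
- collar_under (a point): centre of the flat underside of the brass collar on the rod: 34 mm in diameter, 12 mm thick. It slides along the rod and stays by friction: about 5 N moves it, less leaves it where it is, so the gauge can hang by it.
- collar (a joint): how far the collar has been pushed up the rod from its lowest place (m): 0 at the start, when its underside is 10 mm above the tip; at most 0.042. The depth read is this plus 10 mm.
- block: workpiece, fixed to the bench: stack of plywood layers with burnt edges, 90 x 70 mm and 60 mm high, origin at the centre of its underside, 90 mm side along its x.
- bore_mouth (a point): centre of the mouth of the blind hole, in the middle of the block's flat top, 60 mm above the bench; the hole is upright, 10 mm in diameter with a 1.5 mm chamfer, and between 20 and 38 mm deep, different every time; its end is flat and hard, the top of a 20 mm tall plug named boreend_c0 whose centre is 10 mm below that end. More than 20 N on the end of the hole would spoil it.
- holder: the gauge's holder, fixed to the bench: blue plastic block, 70 x 70 mm and 60 mm high, origin at the centre of its underside.
- holder_mouth (a point): centre of the mouth of the upright 16 mm through hole in the middle of the holder's flat top, 60 mm above the bench. The rod hangs in it with the collar lying on the top.
- tape: bystander: roll of white tape lying flat, 72 mm in diameter and 24 mm high, origin at the centre of its underside.
- glue: bystander: white glue bottle standing, 48 mm in diameter and 120 mm high, origin at the centre of its underside.
- screwdriver: bystander: screwdriver lying flat, 170 mm long along its x, red handle, origin on its axis.
Mind the look-alikes: they are no part of the job. What is shaped like the block but pink is not meant. What is shaped like the part that bears handle but turquoise is not meant.

How it is judged:
By the outcome, as a careful person would: the job done as asked, in the order asked, and still so for the second after the job is handed in, with the robot touching nothing.
It also fails if it takes over 58 s, if anything falls off the work surface, if the arm or the gripper's body presses on something with over 40 N, if the wrist force passes 120 N, or if a joint passes its speed limit or range.

## Robot

A 6-joint arm with a two-finger parallel gripper is mounted at the origin on the work surface. World frame = base frame: x ahead of the robot, y to its left, z up, the work surface at z = 0. Lengths are in m, angles in rad, forces in N, time in s.
With the tool pointing down it reaches from about 0.375 to 0.9 m from the base axis. Payload 3.1 kg.
Tool frame: the origin (TCP) lies midway between the tips of the shut fingers; the grasp point (between the pads) lies 19 mm behind it; x points along the fingers, z is the direction in which the jaws open and shut, and the axes are right-handed (so a half turn about x gives the same grasp; the last joint's range is limited). The gripper opens to 87 mm and grips with 3 to 60 N. Pads are 19 mm wide; open, the fingers measure 117 mm over their backs; the gripper's body (75 mm by 190 mm) begins 51 mm behind the grasp point.
Start: joints at [0.931, 0.527, 1.433, -0, 1.181, -0.178], TCP at [0.278, 0.56, 0.223] pointing down, gripper open.
Joint ranges: [-3.08, 3.08], [-0.75, 2.2], [0.22, 2.44], [-1.43, 4.57], [0, 2.65], [-2.85, 2.85]. Speed limits (rad/s): [2.79, 2.79, 3.14, 3.14, 3.14, 3.14].

## Interface

Orientations are given as a unit quaternion [x, y, z, w].
In Python, from rig import robot, optics, workorder gives the robot as it stands.
- The arm moves only by the tool arm_command, never from a script. Its argument "plan" is a list of rows, each a list of 7 numbers: the shift along the tool's x, y, z in cm, then the turn, a rotation vector about the tool's x, y, z in rad, then the finger opening in cm, from 0 to 8.7. In form: [[x, y, z, ax, ay, az, gripper], ...]. A call has 1 to 12 rows; each row shifts and turns the pose as measured when the row begins, along the tool's axes as they then stand; what a row does not reach is not made up. A row lasts 1/8 s, in which the tool goes at most 62.5 mm and 10.7 degrees, less where a joint would pass 70% of its speed; a pose out of reach is approached as far as the arm can. A call with a gripper value outside its range is refused whole. The fingers move at their own pace and stop on an object; "grip_force" is the grip in N (left out, the last holds). Time passes only in rows, so rows that do not move let the fingers close. It gives the time, the measured TCP pose, the force and the opening at its end, in the units of the state.
- robot.get_obs(): the state, without advancing time (a new reading comes with each control period).
- optics.camera(name): name is "side" or "top" or "wrist"; returns (picture, depth): 384x512x3 uint8, blue, green, red; 384x512 float32, m along the optical axis (not along the pixel's ray), 0 where there is no reading.
- optics.camera_info(name): a dict with "mtx" (3x3 intrinsics, pixels), "position" and "rotation" of the camera in the world; the wrist camera has in their place "tool_from_camera" (4x4, takes a point from camera to tool coordinates, whose origin is the TCP and whose axes are the tool frame's). Camera axes: x right, y down, z forward; pixel columns grow to the right and rows downward; lengths in m; the calibration is good to about 2 mm. A picture is of the moment at which its call begins: read the wrist's pose just before it. camera_info takes no time and is no camera call.
- workorder.hand_in(): hands the job in, once; it reports no verdict.
The state is a dict: "time": time; "q": joint angles; "joint_velocities": joint speeds; "joint_torque": joint torques, N m; "position": TCP position; "tool_rot": TCP orientation; "ft_force": force on the tool from outside, world axes, zero at the start; "moment": the same for the moment, N m; "grip_width": finger opening in m.
Only numpy, scipy, OpenCV 4.12 (cv2) and the standard library are available. Lean on these libraries where they do the work, as an engineer would, in place of code of your own. Each camera call takes 0.05 s, during which the arm holds its last target. There are 200 camera calls.

## Working session

There is one attempt and no reset: what is moved stays moved. The work goes in short steps, Python scripts to look and compute and a tool call to move; the robot and the scene stay as the last step left them, time stands still between calls to the robot, and variables do not carry over. Pictures are saved under pics/ and viewed, about 8 in all and at most 12, crops included, and the job is handed in when it is done.

Besides the shell and the picture viewer there is one more tool, called after "Call:" in YAML: its name, and indented under it one key for each argument. arm_command: Moves the arm, as the interface text tells. Its arguments: {"type":"object","properties":{"plan":{"type":"array"},"grip_force":{"type":"number"}},"required":["plan"]}

```bash
mkdir -p pics; ls; cat > h.py <<'E'
import numpy as np, cv2
from rig import robot, optics, workorder
from scipy.spatial.transform import Rotation as R
def world(name,obs=None):
    i=optics.camera_info(name)
    K=np.array(i["mtx"])
    if "position" in i:
        r=np.array(i["rotation"]); r=r if r.shape==(3,3) else R.from_quat(r).as_matrix()
        return K,r,np.array(i["position"])
    T=np.array(i["tool_from_camera"]); Rt=R.from_quat(obs["tool_rot"]).as_matrix()
    return K,Rt@T[:3,:3],Rt@T[:3,3]+np.array(obs["position"])
def ray(cam,u,v,z):
    K,r,p=cam
    d=r@np.linalg.solve(K,[u,v,1.]); return p+d*(z-p[2])/d[2]
def cloud(cam,depth):
    K,r,p=cam; v,u=np.indices(depth.shape)
    c=np.stack([(u-K[0,2])/K[0,0]*depth,(v-K[1,2])/K[1,1]*depth,depth],-1)
    return c@r.T+p
def proj(cam,P):
    K,r,p=cam; q=K@(r.T@(np.asarray(P)-p)); return q[:2]/q[2]
E
python3 - <<'E'
from h import *
o=robot.get_obs(); print(o)
for n in ("top","side"):
    im,d=optics.camera(n); cv2.imwrite(f"pics/{n}0.png",im); np.savez(f"pics/{n}0.npz",im=im,d=d); print(n,world(n))
print(world("wrist",o)); print(optics.camera_info("wrist"))
a=cv2.imread("pics/top0.png");b=cv2.imread("pics/side0.png")
cv2.imwrite("pics/a0.png",cv2.resize(a,(800,600),interpolation=cv2.INTER_CUBIC));cv2.imwrite("pics/b0.png",cv2.resize(b,(800,600)))
E
```

```text
pics
{'time': 0.0, 'q': array([ 9.31504678e-01,  5.28456298e-01,  1.43385399e+00, -7.37376896e-05,
        1.18136359e+00, -1.78467072e-01]), 'joint_velocities': array([-7.37240091e-05, -1.72817714e-04, -1.11449494e-03,  1.93793862e-03,
        8.22548163e-04, -3.99711562e-04]), 'joint_torque': array([-1.63237291e-04, -4.40046072e+01, -1.76591295e+01,  6.31880388e-02,
        5.83111192e-02, -1.55341304e-04]), 'position': array([0.2774787 , 0.55924539, 0.22159304]), 'tool_rot': array([-0.37289789,  0.60164549,  0.37231195,  0.60029466]), 'ft_force': array([-0.47913444, -0.68464755,  0.87598645]), 'moment': array([-0.04873013, -0.03600594, -0.07405001]), 'grip_width': 0.08708789702918426}
top (array([[424.15425215,   0.        , 254.66484648],
       [  0.        , 424.15425215, 185.01993458],
       [  0.        ,   0.        ,   1.        ]]), array([[-0.01606922, -0.98939161,  0.14438153],
       [-0.99986841,  0.01557999, -0.00451855],
       [ 0.00222116, -0.14443514, -0.98951178]]), array([ 0.44068561, -0.03124078,  1.13723386]))
side (array([[374.0220307 ,   0.        , 256.315
[... 477 characters left out ...]
6656,  0.85724977,  0.26028838],
       [ 0.89589044, -0.42421022, -0.13200763],
       [-0.00274652,  0.29183645, -0.95646429]]), array([0.20633478, 0.5944295 , 0.38328918]))
{'mtx': array([[315.04661671,   0.        , 251.60184056],
       [  0.        , 315.04661671, 192.77594598],
       [  0.        ,   0.        ,   1.        ]]), 'tool_from_camera': array([[ 6.86386358e-04, -2.92127556e-01,  9.56379119e-01,
        -1.61671544e-01],
       [ 4.38687036e-04, -9.56379165e-01, -2.92127884e-01,
         7.94174216e-02],
       [ 9.99999668e-01,  6.20063716e-04, -5.28293040e-04,
        -4.53724302e-04],
       [ 0.00000000e+00,  0.00000000e+00,  0.00000000e+00,
         1.00000000e+00]])}
```

View pics/a0.png

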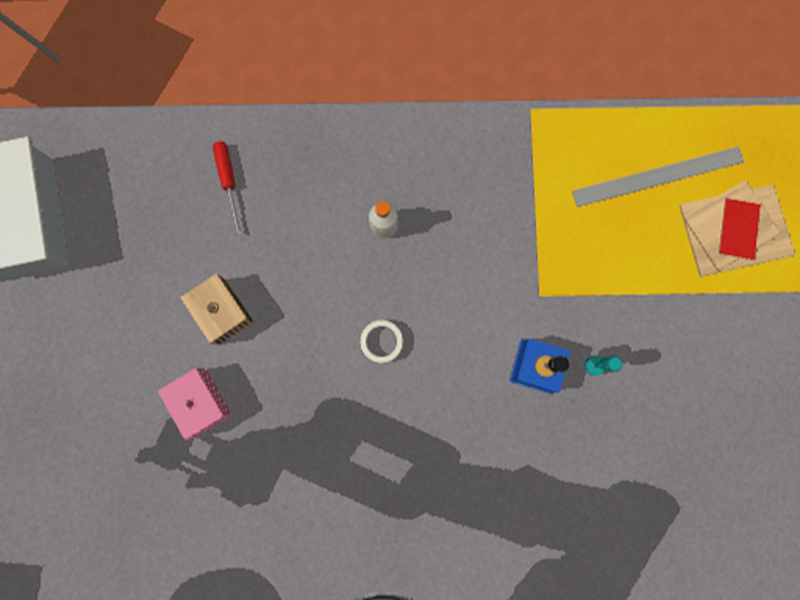

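View pics/b0.png

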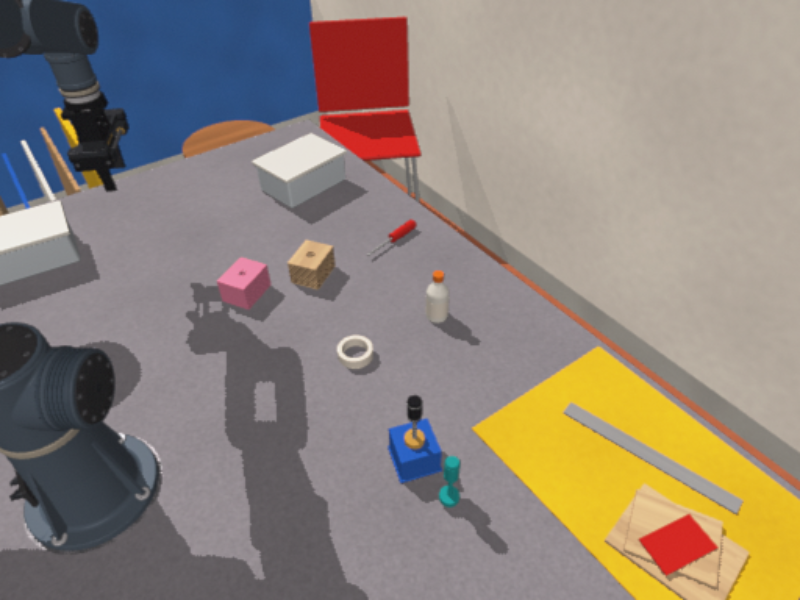

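The top view (800x600 scale) shows the plywood hole at (213,308), the pink decoy at (190,404), the gauge collar and holder at (546,366), and the turquoise decoy at (603,365), right beside the holder. Next I measure.

```bash
python3 - <<'E'
from h import *
s=1.5625
for n,boxes in (("top",dict(block=(213,308),holder=(541,366),grip=(560,364),turq=(606,365),tape=(382,342))),("side",dict(block=(311,262),holder=(415,450),grip=(414,405),turq=(451,480)))):
    f=np.load(f"pics/{n}0.npz"); im,d=f["im"],f["d"]; cam=world(n); P=cloud(cam,d)
    hsv=cv2.cvtColor(im,cv2.COLOR_BGR2HSV)
    for k,(u,v) in boxes.items():
        u0,v0=int(u/s),int(v/s); w=32
        sl=(slice(v0-w,v0+w),slice(u0-w,u0+w)); h=hsv[sl].astype(int); p=P[sl]
        H,S,V=h[...,0],h[...,1],h[...,2]
        rad=np.hypot(p[...,0]-np.nan_to_num(ray(cam,u/s,v/s,.05))[0],0)
        m={"block":(H>8)&(H<25)&(S>60)&(abs(p[...,2]-.06)<.006),"holder":(H>105)&(H<125)&(S>120)&(abs(p[...,2]-.06)<.006),
           "grip":(V<80)&(p[...,2]>.1),"turq":(H>80)&(H<100)&(S>100),"tape":(S<60)&(V>150)&(p[...,2]>.015)}[k]
        q=p[m]
        if len(q)<5: print(n,k,"few",len(q)); continue
        print(n,k,len(q),"mean",q.mean(0).round(4),"min",q.min(0).round(4),"max",q.max(0).round(4))
        if k in("block","holder"):
            (c,wh,a)=cv2.minAreaRect((q[:,:2]*1000).astype(np.float32)); print("  rect",np.round(c,1),np.round(wh,1),round(a,1))
        if k=="block":
            dk=(V<80)&(abs(p[...,0]-c[0]/1000)<.012)&(abs(p[...,1]-c[1]/1000)<.012)
            ys,xs=np.nonzero(dk); 
            if len(xs): print("  dark",len(xs),ray(cam,xs.mean()+u0-w,ys.mean()+v0-w,.06).round(4))
E
```

```text
top block 964 mean [0.5712 0.2666 0.0608] min [0.5154 0.2132 0.0542] max [0.6268 0.3192 0.0659]
  rect [571.5 267. ] [92.  70.8] 33.0
top holder 543 mean [ 0.469  -0.2636  0.0604] min [ 0.4289 -0.3117  0.0542] max [ 0.5125 -0.2264  0.0656]
  rect [ 469.5 -268.6] [70.4 70.5] 72.4
top grip 108 mean [ 0.4686 -0.2669  0.167 ] min [ 0.459  -0.2801  0.1346] max [ 0.4796 -0.2577  0.1762]
top turq 231 mean [ 0.4696 -0.3612  0.0682] min [ 0.4557 -0.4134 -0.0031] max [ 0.4852 -0.3475  0.1256]
top tape 266 mean [ 0.5146 -0.0062  0.0328] min [ 0.4407 -0.0411  0.017 ] max [0.5506 0.0299 1.1372]
side block 359 mean [0.5699 0.2625 0.0604] min [0.5175 0.2142 0.0541] max [0.6271 0.3221 0.0654]
  rect [571.6 265.6] [93.5 73. ] 35.0
side holder 478 mean [ 0.4667 -0.2738  0.0602] min [ 0.4266 -0.313   0.054 ] max [ 0.5111 -0.2271  0.0652]
  rect [ 469.4 -270.3] [71.9 69.9] 71.4
side grip 130 mean [ 0.4598 -0.2823  0.1701] min [ 0.1415 -0.7079  0.134 ] max [ 0.4773 -0.2617  0.8923]
side turq 294 mean [ 0.4658 -0.3676  0.0655] min [ 0.4529 -0.3818 -0.0026] max [ 0.5145 -0.3008  0.1241]
```

```bash
cat >> h.py <<'E'
def to(target=None,zdir=None):
    "print tool-axis shift (cm) to target, and levelling turn so that tool x is down and z along zdir"
    o=robot.get_obs(); M=R.from_quat(o["tool_rot"]).as_matrix()
    x=np.array([0,0,-1.]); z=np.array([*(zdir if zdir is not None else M[:2,2]),0]); z/=np.linalg.norm(z)
    G=np.stack([x,np.cross(z,x),z],1)
    print("t",round(o["time"],2),"pos",o["position"].round(4),"F",o["ft_force"].round(2),"grip",o["grip_width"].round(4),"q",o["q"].round(2))
    print("axes z",M[:,2].round(3),"x",M[:,0].round(4),"turn",R.from_matrix(M.T@G).as_rotvec().round(4))
    if target is not None: print("shift cm",(100*M.T@(np.array(target)-o["position"])).round(2),"after turn",(100*G.T@(np.array(target)-o["position"])).round(2))
E
python3 - <<'E'
from h import *
to([.4694,-.269,.24],(1,0)); to([.4694,-.269,.24],(-1,0))
E
```

```text
Traceback (most recent call last):
  File "h.py", line 24, in to
    x=np.array([0,0,-1.]); z=np.array([*(zdir if zdir is not None else M[:2,2]),0]); z/=np.linalg.norm(z)
                                                                                     ^^^^^^^^^^^^^^^^^^^^
numpy._core._exceptions._UFuncOutputCastingError: Cannot cast ufunc 'divide' output from dtype('float64') to dtype('int64') with casting rule 'same_kind'
```

```bash
sed -i 's/,0\]); z\/=/,0.]); z\/=/' h.py
python3 - <<'E'
from h import *
to([.4694,-.269,.24],(1,0)); to([.4694,-.269,.24],(-1,0))
E
```

```text
Traceback (most recent call last):
  File "h.py", line 26, in to
    print("t",round(o["time"],2),"pos",o["position"].round(4),"F",o["ft_force"].round(2),"grip",o["grip_width"].round(4),"q",o["q"].round(2))
                                                                                                ^^^^^^^^^^^^^^^^^^^^^
AttributeError: 'float' object has no attribute 'round'
```

```bash
sed -i 's/o\["grip_width"\].round(4)/round(o["grip_width"],4)/' h.py
python3 - <<'E'
from h import *
to([.4694,-.269,.24],(1,0)); to([.4694,-.269,.24],(-1,0))
E
```

```text
t 0.1 pos [0.2775 0.5593 0.2217] F [-0.78  0.15  0.01] grip 0.087 q [ 0.93  0.53  1.43 -0.    1.18 -0.18]
axes z [ 0.445  0.896 -0.002] x [-0.0012 -0.0016 -1.    ] turn [ 1.11e+00 -1.90e-03  8.00e-04]
shift cm [ -1.72 -54.02 -65.66] after turn [ -1.83 -82.83  19.19]
t 0.1 pos [0.2775 0.5593 0.2217] F [-0.78  0.15  0.01] grip 0.087 q [ 0.93  0.53  1.43 -0.    1.18 -0.18]
axes z [ 0.445  0.896 -0.002] x [-0.0012 -0.0016 -1.    ] turn [-2.0316e+00 -9.0000e-04 -2.2000e-03]
shift cm [ -1.72 -54.02 -65.66] after turn [ -1.83  82.83 -19.19]
```

Call:
arm_command:
  plan:
    - [0,0,0,0.139,0,0,6]
    - [0,0,0,0.139,0,0,6]
    - [0,0,0,0.139,0,0,6]
    - [0,0,0,0.139,0,0,6]
    - [0,0,0,0.139,0,0,6]
    - [0,0,0,0.139,0,0,6]
    - [0,0,0,0.139,0,0,6]
    - [0,0,0,0.139,0,0,6]
    - [-0.1,-5.2,1.2,0,0,0,6]
    - [-0.1,-5.2,1.2,0,0,0,6]
    - [-0.1,-5.2,1.2,0,0,0,6]
    - [-0.1,-5.2,1.2,0,0,0,6]

```text
time: 1.6
position: [0.3156, 0.3442, 0.2206]
tool_rot: [0.008, 0.709, -0.015, 0.705]
ft_force: [0.3, 0.1, 0.5]
grip_width: 0.0601
```

Call:
arm_command:
  plan:
    - [-0.1,-5.2,1.2,0,0,0,6]
    - [-0.1,-5.2,1.2,0,0,0,6]
    - [-0.1,-5.2,1.2,0,0,0,6]
    - [-0.1,-5.2,1.2,0,0,0,6]
    - [-0.1,-5.2,1.2,0,0,0,6]
    - [-0.1,-5.2,1.2,0,0,0,6]
    - [-0.1,-5.2,1.2,0,0,0,6]
    - [-0.1,-5.2,1.2,0,0,0,6]
    - [-0.1,-5.2,1.2,0,0,0,6]
    - [-0.1,-5.2,1.2,0,0,0,6]
    - [-0.1,-5.2,1.2,0,0,0,6]
    - [0,0,0,0,0,0,6]

```text
time: 3.1
position: [0.4299, -0.2547, 0.2365]
tool_rot: [0.009, 0.708, -0.018, 0.706]
ft_force: [-0.2, 0.1, -0.2]
grip_width: 0.06
```

```bash
python3 - <<'E'
from h import *
to([.4694,-.269,.24],(1,0))
o=robot.get_obs();im,d=optics.camera("wrist");cv2.imwrite("pics/w1.png",im);np.savez("pics/w1.npz",im=im,d=d,pos=o["position"],tool_rot=o["tool_rot"])
cam=world("wrist",o)
print(proj(cam,[.4694,-.269,.06]),proj(cam,[.4694,-.269,.171]))
E
```

```text
t 3.1 pos [ 0.4299 -0.2547  0.2365] F [-0.21  0.13 -0.25] grip 0.06 q [-0.75  0.34  1.73 -0.01  1.07 -0.71]
axes z [ 0.999 -0.038 -0.004] x [-0.004  -0.0113 -0.9999] turn [-0.0381 -0.0038  0.0114]
shift cm [-0.35 -1.28  4.  ] after turn [-0.35 -1.43  3.95]
[287.47378075 181.53369218] [302.62497811 220.08091564]
```

View pics/w1.png

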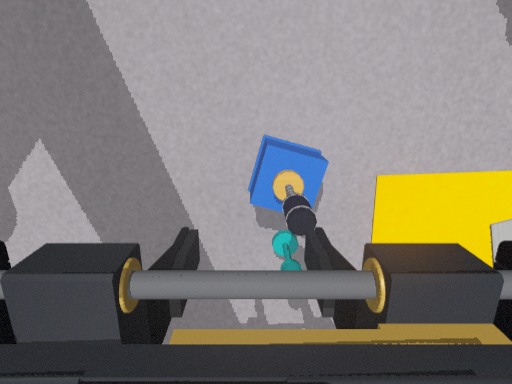

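The wrist view has the collar at (288,186) and the grip top at (302,220), matching the predicted (287,184) and (303,220). I level the tool and go over it.

Call:
arm_command:
  plan:
    - [0,0,0,-0.038,-0.004,0.011,6]
    - [-0.3,-1.4,3.95,0,0,0,6]
    - [0,0,0,0,0,0,6]

```text
time: 3.52
position: [0.4662, -0.2606, 0.2375]
tool_rot: [0.002, 0.71, 0.005, 0.704]
ft_force: [0.2, 0.0, -0.9]
grip_width: 0.0597
```

```bash
python3 - <<'E'
from h import *
to([.4694,-.269,.1295],(1,0))
o=robot.get_obs();im,d=optics.camera("wrist");cam=world("wrist",o);P=cloud(cam,d)
h=cv2.cvtColor(im,cv2.COLOR_BGR2HSV)
col=cv2.inRange(h,(12,120,120),(25,255,255))>0
col&=abs(P[...,2]-.07)<.02; 
near=np.hypot(P[...,0]-.469,P[...,1]+.269)<.03
for nm,m in (("collar",col&near),("grip",(h[...,2]<90)&near&(P[...,2]>.164)&(P[...,2]<.18))):
    v,u=np.nonzero(m); print(nm,len(u),P[m].mean(0).round(4),P[m].min(0).round(4),P[m].max(0).round(4))
E
```

```text
t 3.52 pos [ 0.4662 -0.2606  0.2375] F [ 0.2   0.02 -0.94] grip 0.0597 q [-0.72  0.39  1.64  0.    1.13 -0.73]
axes z [ 1.     0.004 -0.007] x [-0.0075  0.009  -0.9999] turn [ 0.0044 -0.0075 -0.0091]
shift cm [10.79 -0.94  0.4 ] after turn [10.8  -0.84  0.32]
collar 497 [ 0.469  -0.2668  0.0714] [ 0.4532 -0.2813  0.0678] [ 0.4846 -0.2546  0.0739]
grip 651 [ 0.4688 -0.2704  0.1701] [ 0.4573 -0.2831  0.1641] [ 0.4802 -0.2597  0.1726]
```

Call:
arm_command:
  plan:
    - [0,-0.9,0.3,0.004,-0.007,-0.009,6]
    - [0,0,0,0,0,0,6]
    - [4,0,0,0,0,0,6]
    - [0,0,0,0,0,0,6]

```text
time: 4.08
position: [0.4641, -0.2649, 0.1962]
tool_rot: [0.001, 0.709, 0.002, 0.705]
ft_force: [-0.6, 0.2, -0.1]
grip_width: 0.0602
```

```bash
python3 -c "
from h import *
to([.469,-.270,.1295],(1,0))"
```

```text
t 4.08 pos [ 0.4641 -0.2649  0.1962] F [-0.61  0.24 -0.08] grip 0.0602 q [-0.73  0.44  1.68 -0.    1.02 -0.73]
axes z [ 1.     0.002 -0.006] x [-0.0064  0.0045 -1.    ] turn [ 0.0016 -0.0064 -0.0045]
shift cm [ 6.66 -0.54  0.53] after turn [ 6.67 -0.51  0.49]
```

Call:
arm_command:
  plan:
    - [0,-0.5,0.5,0.002,-0.006,-0.005,6]
    - [0,-0.2,0.2,0,0,0,6]
    - [0,0,0,0,0,0,6]

```text
time: 4.45
position: [0.4731, -0.2738, 0.1995]
tool_rot: [-0.001, 0.706, -0.002, 0.709]
ft_force: [0.1, -0.4, -0.2]
grip_width: 0.0601
```

```bash
python3 -c "
from h import *
to([.469,-.270,.1295],(1,0))"
```

```text
t 4.45 pos [ 0.4731 -0.2738  0.1995] F [ 0.11 -0.44 -0.19] grip 0.0601 q [-0.73  0.45  1.66 -0.    1.03 -0.73]
axes z [ 1.    -0.001  0.004] x [ 0.0044 -0.0047 -1.    ] turn [-0.0007  0.0044  0.0047]
shift cm [ 6.99  0.41 -0.44] after turn [ 7.    0.38 -0.41]
```

Call:
arm_command:
  plan:
    - [0,0.4,-0.4,0,0.004,0.005,6]
    - [0,0,0,0,0,0,6]

```text
time: 4.7
position: [0.469, -0.2697, 0.2003]
tool_rot: [0.0, 0.707, -0.0, 0.707]
ft_force: [-0.0, 0.0, -0.2]
grip_width: 0.0601
```

```bash
python3 -c "
from h import *
to([.469,-.270,.1295],(1,0))"
```

```text
t 4.7 pos [ 0.469  -0.2697  0.2003] F [-0.02  0.01 -0.16] grip 0.0601 q [-0.73  0.44  1.67  0.    1.03 -0.73]
axes z [ 1.    -0.001  0.001] x [ 1.1e-03 -1.0e-04 -1.0e+00] turn [-0.0008  0.0011  0.0001]
shift cm [ 7.08 -0.03 -0.01] after turn [ 7.08 -0.03 -0.  ]
```

Call:
arm_command:
  plan:
    - [1.2,0,0,0,0,0,6]
    - [1.2,0,0,0,0,0,6]
    - [1.2,0,0,0,0,0,6]
    - [1.2,0,0,0,0,0,6]
    - [1.0,0,0,0,0,0,6]
    - [0.7,0,0,0,0,0,6]
    - [0.4,0,0,0,0,0,6]
    - [0,0,0,0,0,0,6]

```text
time: 5.7
position: [0.4685, -0.2691, 0.1252]
tool_rot: [0.001, 0.707, 0.0, 0.707]
ft_force: [-0.4, 0.2, 1.1]
grip_width: 0.0604
```

```bash
python3 -c "
from h import *
to([.469,-.270,.1295],(1,0))"
```

```text
t 5.7 pos [ 0.4685 -0.2691  0.1252] F [-0.41  0.22  1.08] grip 0.0604 q [-0.73  0.55  1.73  0.    0.85 -0.73]
axes z [ 1.    -0.001 -0.001] x [-9.0e-04  1.7e-03 -1.0e+00] turn [-0.0007 -0.0009 -0.0017]
shift cm [-0.43 -0.09  0.05] after turn [-0.43 -0.09  0.05]
```

Call:
arm_command:
  plan:
    - [-0.4,-0.1,0,0,-0.001,-0.002,6]
    - [0,0,0,0,0,0,2.0]
    - [0,0,0,0,0,0,2.0]
    - [0,0,0,0,0,0,2.0]
    - [0,0,0,0,0,0,2.0]
    - [0,0,0,0,0,0,2.0]
  grip_force: 35

```text
time: 6.45
position: [0.4691, -0.2708, 0.1308]
tool_rot: [-0.001, 0.706, -0.001, 0.708]
ft_force: [0.3, 0.3, -0.3]
grip_width: 0.0233
```

```bash
python3 -c "
from h import *
to([.469,-.270,.1295],(1,0))"
```

```text
t 6.45 pos [ 0.4691 -0.2708  0.1308] F [ 0.33  0.26 -0.28] grip 0.0233 q [-0.73  0.54  1.73 -0.    0.86 -0.73]
axes z [ 1.    -0.001  0.002] x [ 0.0024 -0.0025 -1.    ] turn [-0.0007  0.0024  0.0025]
shift cm [ 0.13  0.08 -0.02] after turn [ 0.13  0.08 -0.01]
```

Call:
arm_command:
  plan:
    - [-0.5,0,0,0,0,0,2.0]
    - [-1,0,0,0,0.002,0.003,2.0]
    - [-2,0,0,0,0,0,2.0]
    - [-2,0,0,0,0,0,2.0]
    - [-2,0,0,0,0,0,2.0]
    - [-2,0,0,0,0,0,2.0]
    - [-1,0,0,0,0,0,2.0]
    - [-0.5,0,0,0,0,0,2.0]
    - [0,0,0,0,0,0,2.0]
    - [0,0,0,0,0,0,2.0]

```text
time: 7.7
position: [0.4681, -0.2699, 0.246]
tool_rot: [0.001, 0.708, 0.001, 0.707]
ft_force: [-0.1, -0.5, -1.3]
grip_width: 0.0233
```

```bash
python3 - <<'E'
from h import *
to([.5715,.2665,.24],(1,0))
o=robot.get_obs();im,d=optics.camera("wrist");cv2.imwrite("pics/w2.png",im);np.savez("pics/w2.npz",im=im,d=d,pos=o["position"],tool_rot=o["tool_rot"])
t,dt=optics.camera("top");s,ds=optics.camera("side");cv2.imwrite("pics/t2.png",t);cv2.imwrite("pics/s2.png",s);np.savez("pics/ts2.npz",t=t,dt=dt,s=s,ds=ds)
cv2.imwrite("pics/v2.png",np.hstack([im[:, 100:420],cv2.resize(s[200:330,200:330],(384,384))]))
E
```

```text
t 7.7 pos [ 0.4681 -0.2699  0.246 ] F [-0.12 -0.54 -1.31] grip 0.0233 q [-0.73  0.39  1.62  0.    1.14 -0.73]
axes z [ 1.    -0.001 -0.002] x [-0.0017  0.0028 -1.    ] turn [-0.0008 -0.0017 -0.0028]
shift cm [ 0.73 53.65 10.3 ] after turn [ 0.6  53.64 10.34]
```

View pics/v2.png

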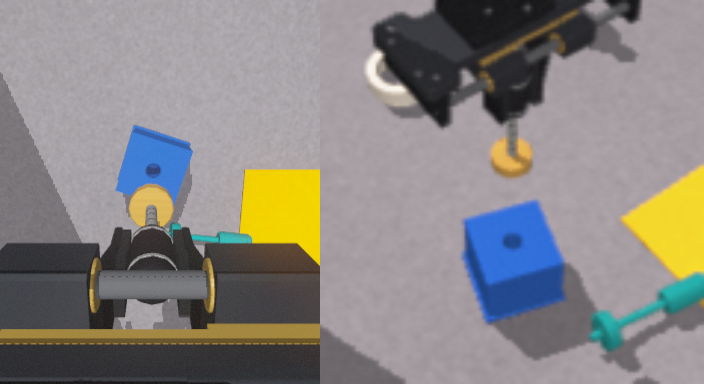

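The turquoise decoy now lies flat, though it stood earlier. I compare the saved images to find out whether it toppled by itself or I touched it.

```bash
python3 - <<'E'
from h import *
def an(tag,cam,im,d):
    P=cloud(cam,d);h=cv2.cvtColor(im,cv2.COLOR_BGR2HSV)
    m=(cv2.inRange(h,(80,100,40),(100,255,255))>0)&(P[...,2]>-.01)&(P[...,2]<.2)&(P[...,0]>.3)&(P[...,0]<.7)&(P[...,1]<-.2)&(P[...,1]>-.6)
    q=P[m]; print(tag,len(q))
    for lo in np.arange(-.01,.13,.01):
        s=q[(q[:,2]>=lo)&(q[:,2]<lo+.01)]
        if len(s)>2: print("  z%.2f n%d"%(lo,len(s)),np.median(s,0).round(4),(s.max(0)-s.min(0))[:2].round(3))
for n in("top","side"):
    f=np.load(f"pics/{n}0.npz");an(n+"0",world(n),f["im"],f["d"])
for w in("w1","w2"):
    f=np.load(f"pics/{w}.npz");an(w,world("wrist",dict(position=f["pos"],tool_rot=f["tool_rot"])),f["im"],f["d"])
f=np.load("pics/ts2.npz");an("top2",world("top"),f["t"],f["dt"]);an("side2",world("side"),f["s"],f["ds"])
E
```

```text
top0 231
  z0.00 n4 [ 0.4834 -0.4027  0.002 ] [0.006 0.032]
  z0.01 n13 [ 0.4691 -0.352   0.0182] [0.029 0.02 ]
  z0.02 n88 [ 0.469  -0.3605  0.0225] [0.029 0.026]
  z0.03 n3 [ 0.4684 -0.3609  0.0364] [0.005 0.002]
  z0.04 n3 [ 0.4682 -0.3613  0.0446] [0.005 0.001]
  z0.08 n11 [ 0.4694 -0.3541  0.0849] [0.02  0.007]
  z0.09 n10 [ 0.468  -0.3546  0.0953] [0.02  0.007]
  z0.10 n11 [ 0.469  -0.3537  0.1065] [0.019 0.006]
  z0.11 n32 [ 0.4696 -0.3595  0.1181] [0.022 0.022]
  z0.12 n52 [ 0.4682 -0.3636  0.1218] [0.019 0.02 ]
side0 296
  z-0.01 n3 [ 0.4867 -0.3388 -0.0015] [0.032 0.033]
  z0.01 n23 [ 0.4592 -0.3714  0.0168] [0.032 0.022]
  z0.02 n106 [ 0.466  -0.3682  0.0225] [0.032 0.033]
  z0.03 n6 [ 0.4677 -0.3676  0.0344] [0.005 0.006]
  z0.04 n6 [ 0.4678 -0.3681  0.0449] [0.005 0.003]
  z0.05 n5 [ 0.4665 -0.3689  0.0556] [0.004 0.004]
  z0.06 n4 [ 0.4669 -0.368   0.0613] [0.002 0.005]
  z0.08 n20 [ 0.4603 -0.3729  0.0855] [0.013 0.016]
  z0.09 n18 [ 0.4612 -0.3732  0.0954] [0.013 0.015]
  z0.10 n23 [ 0.461  -0.3718  0.1037] [0.013 0.021]
  z0.11 n33 [ 0.4621 -0.3714  0.1184] [0.016 0.
[... 428 characters left out ...]
  z0.08 n92 [ 0.4681 -0.3559  0.0849] [0.024 0.012]
  z0.09 n77 [ 0.4691 -0.3554  0.0945] [0.02  0.007]
  z0.10 n9 [ 0.4707 -0.3548  0.1006] [0.006 0.001]
w2 538
  z0.00 n6 [ 0.5124 -0.3694  0.0091] [0.066 0.025]
  z0.01 n303 [ 0.553  -0.3708  0.0172] [0.112 0.031]
  z0.02 n223 [ 0.5707 -0.3725  0.0224] [0.108 0.025]
  z0.03 n5 [ 0.495  -0.3622  0.0315] [0.    0.004]
top2 55
  z0.01 n15 [ 0.5557 -0.3708  0.0182] [0.025 0.027]
  z0.02 n39 [ 0.5656 -0.3729  0.0244] [0.014 0.022]
side2 285
  z0.00 n11 [ 0.4947 -0.3729  0.0079] [0.087 0.034]
  z0.01 n92 [ 0.545  -0.3758  0.0177] [0.116 0.038]
  z0.02 n148 [ 0.5661 -0.3784  0.0234] [0.115 0.038]
  z0.03 n34 [ 0.4985 -0.3701  0.0325] [0.011 0.021]
```

The decoy stood on its own 8 mm tip with its top at z=0.122. My fingertips never went below 0.125 and stayed 90 mm away in y, so I probably didn't touch it. It now lies clear of the holder, and I leave it alone. On to the block.

Call:
arm_command:
  plan:
    - [0,2,0.4,0,-0.002,-0.003,2.0]
    - [0,4,0.8,0,0,0,2.0]
    - [0,5,1.0,0,0,0,2.0]
    - [0,5,1.0,0,0,0,2.0]
    - [0,5,1.0,0,0,0,2.0]
    - [0,5,1.0,0,0,0,2.0]
    - [0,5,1.0,0,0,0,2.0]
    - [0,5,1.0,0,0,0,2.0]
    - [0,5,1.0,0,0,0,2.0]
    - [0,4.5,0.8,0,0,0,2.0]
    - [0,3,0.6,0,0,0,2.0]
    - [0,1,0.2,0,0,0,2.0]

```text
time: 9.35
position: [0.5624, 0.254, 0.2443]
tool_rot: [0.001, 0.709, 0.003, 0.705]
ft_force: [1.4, -0.6, -0.9]
grip_width: 0.0229
```

Call:
arm_command:
  plan:
    - [0,0,0,0,0,0,2.0]
    - [0,0,0,0,0,0,2.0]

```text
time: 9.6
position: [0.5609, 0.2537, 0.2438]
tool_rot: [0.0, 0.71, 0.002, 0.704]
ft_force: [0.0, 0.5, -1.6]
grip_width: 0.0228
```

```bash
python3 -c "
from h import *
to([.5715,.2665,.24],(1,0))"
```

```text
t 9.6 pos [0.5609 0.2537 0.2438] F [ 0.03  0.54 -1.64] grip 0.0228 q [0.24 0.49 1.43 0.01 1.22 0.24]
axes z [ 1.     0.003 -0.008] x [-0.0075  0.004  -1.    ] turn [ 0.0029 -0.0075 -0.004 ]
shift cm [0.37 1.28 1.07] after turn [0.38 1.28 1.06]
```

Call:
arm_command:
  plan:
    - [0,1.2,1.0,0.003,-0.007,-0.004,2.0]
    - [0,0,0,0,0,0,2.0]
    - [0,0,0,0,0,0,2.0]

```text
time: 9.98
position: [0.572, 0.2639, 0.2439]
tool_rot: [0.001, 0.707, -0.002, 0.707]
ft_force: [0.4, 0.1, -1.5]
grip_width: 0.0232
```

```bash
python3 - <<'E'
from h import *
to([.5715,.2665,.24],(1,0))
o=robot.get_obs();im,d=optics.camera("wrist");cv2.imwrite("pics/w3.png",im);np.savez("pics/w3.npz",im=im,d=d,pos=o["position"],tool_rot=o["tool_rot"])
s,ds=optics.camera("side");np.savez("pics/s3.npz",s=s,ds=ds)
u,v=map(int,proj(world("side"),[.5715,.2665,.1])); print(u,v)
cv2.imwrite("pics/v3.png",np.hstack([cv2.resize(im[100:300,150:400],(500,400)),cv2.resize(s[max(0,v-40):v+40,u-30:u+30],(300,400))]))
E
```

```text
t 9.97 pos [0.572  0.2639 0.2439] F [ 0.37  0.1  -1.46] grip 0.0232 q [ 0.26  0.51  1.4  -0.    1.23  0.26]
axes z [ 1.    -0.004 -0.   ] x [-1.e-04 -7.e-04 -1.e+00] turn [-0.0041 -0.0001  0.0007]
shift cm [ 0.39  0.26 -0.05] after turn [ 0.39  0.26 -0.05]
196 153
```

View pics/v3.png

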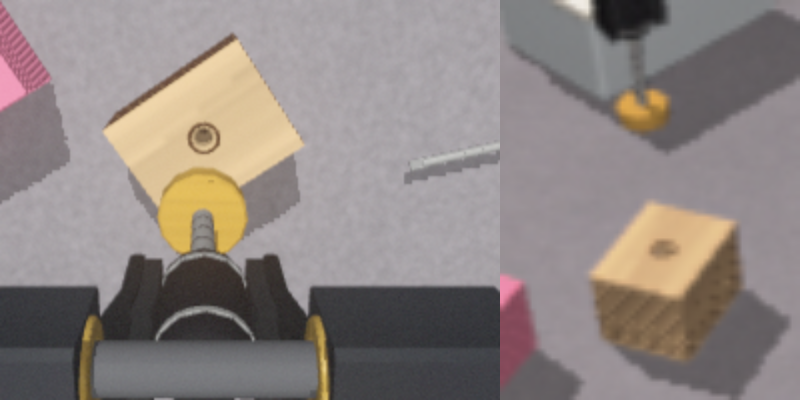

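The crop shows the bore at wrist pixel about (252,168) and the collar disc centre at about (251,205). I refine both and do the same for the holder hole in the earlier image.

```bash
cat > m.py <<'E'
from h import *
def brass(cam,im,zt):
    h=cv2.cvtColor(im,cv2.COLOR_BGR2HSV)
    return cv2.inRange(h,(14,110,120),(30,255,255))
def hole(cam,im,uv,z,w=9,fac=.75):
    g=cv2.cvtColor(im,cv2.COLOR_BGR2GRAY).astype(float); u,v=np.round(uv).astype(int)
    p=g[v-w:v+w+1,u-w:u+w+1]; ref=np.median(p); m=(p<fac*ref).astype(np.uint8)
    n,l,st,c=cv2.connectedComponentsWithStats(m,connectivity=8)
    k=min(range(1,n),key=lambda i:np.hypot(*(c[i]-w))-.05*st[i,4])
    x,y,ww,hh,a=st[k]; cc=np.array([x+(ww-1)/2,y+(hh-1)/2])+[u-w,v-w]
    a1=ray(cam,*(cc-[ww/2,0]),z);a2=ray(cam,*(cc+[ww/2,0]),z)
    print("  hole px",cc,"wh",ww,hh,"area",a,"centroid",(c[k]+[u-w,v-w]).round(1),"world",ray(cam,*cc,z).round(4),"dia",round(np.linalg.norm(a2-a1),4))
E
python3 - <<'E'
from m import *
f=np.load("pics/w3.npz");o=dict(position=f["pos"],tool_rot=f["tool_rot"]);c=world("wrist",o);hole(c,f["im"],(252,168.5),.06,14)
T=f["pos"]
for w in("w2","w3"):
    f=np.load(f"pics/{w}.npz");o=dict(position=f["pos"],tool_rot=f["tool_rot"]);c=world("wrist",o)
    if w=="w2": hole(c,f["im"],(253,170),.06,12,.6)
    P=cloud(c,f["d"]);h=cv2.cvtColor(f["im"],cv2.COLOR_BGR2HSV)
    m=(cv2.inRange(h,(14,110,100),(30,255,255))>0)&(np.hypot(P[...,0]-f["pos"][0],P[...,1]-f["pos"][1])<.03)
    rel=P[m]-f["pos"]; zt=np.median(rel[:,2]); top=rel[abs(rel[:,2]-zt)<.004]
    (cx,cy),r=cv2.minEnclosingCircle((top[:,:2]*1e3).astype(np.float32))
    print(w,"collar rel TCP mm",round(cx,1),round(cy,1),"r",round(r,1),"top z",round(zt*1e3,1),"R x",R.from_quat(f["tool_rot"]).as_matrix()[:,0].round(4))
f=np.load("pics/top0.npz");c=world("top");hole(c,f["im"],proj(c,[.5715,.2665,.06]),.06,6)
f=np.load("pics/side0.npz");c=world("side");hole(c,f["im"],proj(c,[.5715,.2665,.06]),.06,6)
f=np.load("pics/s3.npz");c=world("side");hole(c,f["s"],proj(c,[.5715,.2665,.06]),.06,6)
f=np.load("pics/ts2.npz");c=world("side");hole(c,f["s"],proj(c,[.469,-.269,.06]),.06,7,.6)
P=cloud(c,f["ds"])
# side: collar in hand at w2 time and s3 time
for nm,key,dk,w in(("ts2","s","ds","w2"),("s3","s","ds","w3")):
    f=np.load(f"pics/{nm}.npz");T=np.load(f"pics/{w}.npz")["pos"];P=cloud(c,f[dk]);h=cv2.cvtColor(f[key],cv2.COLOR_BGR2HSV)
    m=(cv2.inRange(h,(10,110,90),(30,255,255))>0)&(np.linalg.norm(P-T-[0,0,-.06],axis=-1)<.03)
    q=P[m]-T; t=q[q[:,2]>np.percentile(q[:,2],90)-.004];(cx,cy),r=cv2.minEnclosingCircle((t[:,:2]*1e3).astype(np.float32))
    print("side",w,len(q),"collar rel",round(cx,1),round(cy,1),"r",round(r,1),"z",(1e3*np.percentile(q[:,2],[5,50,95])).round(1))
E
```

```text
hole px [251.5 168.5] wh 16 16 area 139 centroid [251.3 168.1] world [0.5726 0.2661 0.06  ] dia 0.0179
  hole px [253.5 170.5] wh 12 6 area 27 centroid [253.3 170.6] world [ 0.4706 -0.2698  0.06  ] dia 0.0136
w2 collar rel TCP mm 0.2 21.8 r 20.5 top z 96.5 R x [-0.0017  0.0028 -1.    ]
w3 collar rel TCP mm 0.3 22.3 r 19.9 top z 96.2 R x [-1.e-04 -7.e-04 -1.e+00]
  hole px [136.  196.5] wh 7 6 area 33 centroid [135.8 196.7] world [0.573  0.2675 0.06  ] dia 0.0179
  hole px [198. 162.] wh 5 3 area 12 centroid [197.8 162.2] world [0.5726 0.2702 0.06  ] dia 0.0179
  hole px [198. 162.] wh 5 3 area 12 centroid [197.8 162.2] world [0.5726 0.2702 0.06  ] dia 0.0179Traceback (most recent call last):
  File "<stdin>", line 15, in <module>
  File "m.py", line 9, in hole
    k=min(range(1,n),key=lambda i:np.hypot(*(c[i]-w))-.05*st[i,4])
ValueError: min() iterable argument is empty
```

```bash
python3 - <<'E'
from m import *
for w in("w2","w3"):
    f=np.load(f"pics/{w}.npz");o=dict(position=f["pos"],tool_rot=f["tool_rot"]);c=world("wrist",o)
    P=cloud(c,f["d"]);h=cv2.cvtColor(f["im"],cv2.COLOR_BGR2HSV)
    m=(cv2.inRange(h,(14,110,100),(30,255,255))>0)&(np.linalg.norm(P-f["pos"]-[0,0,-.06],axis=-1)<.03)
    rel=P[m]-f["pos"]; zt=np.median(rel[:,2]); top=rel[abs(rel[:,2]-zt)<.004]
    (cx,cy),r=cv2.minEnclosingCircle((top[:,:2]*1e3).astype(np.float32))
    v,u=np.nonzero(m); e=cv2.fitEllipse(cv2.convexHull(np.stack([u,v],1).astype(np.int32)))
    zz=f["pos"][2]-.059; print(w,"collar rel mm",round(cx,1),round(cy,1),"r",round(r,1),"z",round(zt*1e3,1),"ellipse",np.round(e[0],1),np.round(e[1],1),"rel",(1e3*(ray(c,*e[0],zz)-f["pos"])).round(1))
c=world("side")
for nm,w in(("ts2","w2"),("s3","w3")):
    f=np.load(f"pics/{nm}.npz");T=np.load(f"pics/{w}.npz")["pos"];P=cloud(c,f["ds"]);h=cv2.cvtColor(f["s"],cv2.COLOR_BGR2HSV)
    m=(cv2.inRange(h,(10,110,90),(30,255,255))>0)&(np.linalg.norm(P-T-[0,0,-.06],axis=-1)<.03)
    q=P[m]-T; z=np.percentile(q[:,2],75); t=q[abs(q[:,2]-z)<.004];(cx,cy),r=cv2.minEnclosingCircle((t[:,:2]*1e3).astype(np.float32))
    print("side",w,len(q),"collar rel",round(cx,1),round(cy,1),"r",round(r,1),"z",(1e3*np.percentile(q[:,2],[5,50,95])).round(1))
E
```

```text
w2 collar rel mm 0.2 0.0 r 17.2 z -59.3 ellipse [250.8 206.8] [44.  45.2] rel [ -0.1   1.3 -59. ]
w3 collar rel mm 0.1 -0.3 r 16.9 z -59.4 ellipse [250.8 206.3] [44.3 45.9] rel [  0.    1.5 -59. ]
side w2 132 collar rel -0.8 -0.2 r 16.1 z [-66.6 -58.9 -55.5]
side w3 61 collar rel 0.6 -4.5 r 16.9 z [-66.4 -59.  -55.3]
```

Call:
arm_command:
  plan:
    - [0,0.26,0.06,-0.004,0,0,2.0]
    - [1,0,0,0,0,0,2.0]
    - [1.2,0,0,0,0,0,2.0]
    - [1.2,0,0,0,0,0,2.0]
    - [1.2,0,0,0,0,0,2.0]
    - [1.2,0,0,0,0,0,2.0]
    - [1,0,0,0,0,0,2.0]
    - [0.7,0,0,0,0,0,2.0]
    - [0.3,0,0,0,0,0,2.0]
    - [0,0,0,0,0,0,2.0]
    - [0,0,0,0,0,0,2.0]

```text
time: 11.45
position: [0.5721, 0.2663, 0.1595]
tool_rot: [-0.0, 0.708, -0.0, 0.707]
ft_force: [-0.5, -0.1, -1.1]
grip_width: 0.023
```

```bash
python3 - <<'E'
from m import *
to([.5726,.2666,.146],(1,0))
o=robot.get_obs();im,d=optics.camera("wrist");cv2.imwrite("pics/w4.png",im);cam=world("wrist",o)
print(proj(cam,[.5726,.2666,.06]))
E
```

```text
t 11.45 pos [0.5721 0.2663 0.1595] F [-0.53 -0.12 -1.07] grip 0.023 q [ 0.26  0.61  1.47 -0.    1.06  0.26]
axes z [ 1.    -0.    -0.002] x [-0.0016 -0.0011 -1.    ] turn [-0.0002 -0.0016  0.0011]
shift cm [1.35 0.03 0.06] after turn [1.35 0.03 0.05]
[251.6280834  191.90441556]
```

Call:
arm_command:
  plan:
    - [0.4,0.03,0.05,0,-0.002,0.001,2.0]
    - [0.4,0,0,0,0,0,2.0]
    - [0.3,0,0,0,0,0,2.0]
    - [0.1,0,0,0,0,0,2.0]
    - [0,0,0,0,0,0,2.0]

```text
time: 12.12
position: [0.5729, 0.2667, 0.1473]
tool_rot: [0.0, 0.707, 0.0, 0.708]
ft_force: [0.5, 0.7, -1.6]
grip_width: 0.0229
```

```bash
python3 -c "
from h import *
to([.5726,.2666,.1413],(1,0))"
```

```text
t 12.12 pos [0.5729 0.2667 0.1473] F [ 0.51  0.69 -1.61] grip 0.0229 q [ 0.26  0.62  1.48 -0.    1.03  0.26]
axes z [ 1.    -0.     0.002] x [ 1.5e-03  2.0e-04 -1.0e+00] turn [-0.0001  0.0015 -0.0002]
shift cm [ 0.6  -0.01 -0.03] after turn [ 0.6  -0.01 -0.03]
```

Well aligned; the free weight reads about -1.3 N. I enter the mouth in small steps.

Call:
arm_command:
  plan:
    - [0.3,-0.01,-0.03,0,0.001,0,2.0]
    - [0.3,0,0,0,0,0,2.0]
    - [0.2,0,0,0,0,0,2.0]
    - [0.2,0,0,0,0,0,2.0]

```text
time: 12.62
position: [0.5727, 0.2667, 0.1368]
tool_rot: [0.0, 0.707, 0.0, 0.707]
ft_force: [0.8, 0.2, -1.2]
grip_width: 0.0227
```

Call:
arm_command:
  plan:
    - [0.1,0,0,0,0,0,2.0]
    - [0.1,0,0,0,0,0,2.0]

```text
time: 12.88
position: [0.5727, 0.2666, 0.1345]
tool_rot: [0.0, 0.707, 0.0, 0.707]
ft_force: [0.1, -0.1, -1.7]
grip_width: 0.0233
```

```bash
python3 -c "
from h import *
to([.5726,.2666,.1313],(1,0))"
```

```text
t 12.88 pos [0.5727 0.2666 0.1345] F [ 0.14 -0.13 -1.73] grip 0.0233 q [0.26 0.64 1.49 0.   1.01 0.26]
axes z [ 1.    -0.     0.001] x [ 8.e-04  3.e-04 -1.e+00] turn [-0.0001  0.0008 -0.0003]
shift cm [ 0.32 -0.   -0.01] after turn [ 0.32 -0.   -0.01]
```

The tip is 7 mm inside the bore with no contact force. Continuing to the collar.

Call:
arm_command:
  plan:
    - [0.15,0,0,0,0,0,2.0]
    - [0.15,0,0,0,0,0,2.0]
    - [0.15,0,0,0,0,0,2.0]
    - [0.15,0,0,0,0,0,2.0]

```text
time: 13.38
position: [0.5729, 0.2668, 0.1296]
tool_rot: [0.0, 0.707, 0.0, 0.708]
ft_force: [-1.1, -0.5, 4.8]
grip_width: 0.0231
```

Call:
arm_command:
  plan:
    - [0.15,0,0,0,0,0,2.0]
    - [0.15,0,0,0,0,0,2.0]

```text
time: 13.62
position: [0.5729, 0.2668, 0.1275]
tool_rot: [0.0, 0.706, 0.0, 0.708]
ft_force: [-1.9, 0.3, 4.3]
grip_width: 0.0229
```

Call:
arm_command:
  plan:
    - [0.15,0,0,0,0,0,2.0]
    - [0.15,0,0,0,0,0,2.0]
    - [0.15,0,0,0,0,0,2.0]
    - [0.13,0,0,0,0,0,2.0]
    - [0.12,0,0,0,0,0,2.0]

```text
time: 14.25
position: [0.5728, 0.2668, 0.1201]
tool_rot: [0.0, 0.706, 0.0, 0.708]
ft_force: [-2.0, -0.5, 5.0]
grip_width: 0.023
```

Call:
arm_command:
  plan:
    - [0.12,0,0,0,0,0,2.0]
    - [0.12,0,0,0,0,0,2.0]
    - [0.12,0,0,0,0,0,2.0]

```text
time: 14.62
position: [0.5728, 0.2668, 0.1162]
tool_rot: [0.0, 0.706, 0.0, 0.708]
ft_force: [-1.2, 0.3, 4.6]
grip_width: 0.0232
```

```bash
python3 -c "
from h import *
to([.5726,.2666,.1213],(1,0))"
```

```text
t 14.62 pos [0.5728 0.2668 0.1162] F [-1.15  0.32  4.61] grip 0.0232 q [0.26 0.66 1.51 0.   0.97 0.26]
axes z [1.    0.    0.002] x [ 1.9e-03  6.0e-04 -1.0e+00] turn [ 0.0001  0.0019 -0.0006]
shift cm [-0.51 -0.02 -0.02] after turn [-0.51 -0.02 -0.02]
```

Call:
arm_command:
  plan:
    - [0.12,-0.02,-0.02,0,0.001,0,2.0]
    - [0.12,0,0,0,0,0,2.0]
    - [0.12,0,0,0,0,0,2.0]

```text
time: 15.0
position: [0.5728, 0.2668, 0.1125]
tool_rot: [0.0, 0.707, 0.0, 0.708]
ft_force: [-1.9, -0.2, 3.9]
grip_width: 0.0233
```

Call:
arm_command:
  plan:
    - [0.12,0,0,0,0,0,2.0]
    - [0.12,0,0,0,0,0,2.0]
    - [0.12,0,0,0,0,0,2.0]

```text
time: 15.38
position: [0.5728, 0.2668, 0.1086]
tool_rot: [0.0, 0.707, 0.0, 0.708]
ft_force: [-1.7, 0.1, 3.8]
grip_width: 0.0232
```

Call:
arm_command:
  plan:
    - [0.12,0,0,0,0,0,2.0]
    - [0.12,0,0,0,0,0,2.0]

```text
time: 15.62
position: [0.5728, 0.2668, 0.106]
tool_rot: [0.0, 0.707, 0.0, 0.708]
ft_force: [-1.1, 0.2, 4.3]
grip_width: 0.0231
```

Call:
arm_command:
  plan:
    - [0.12,0,0,0,0,0,2.0]
    - [0.12,0,0,0,0,0,2.0]

```text
time: 15.88
position: [0.5729, 0.2669, 0.1039]
tool_rot: [0.0, 0.707, 0.0, 0.708]
ft_force: [-2.3, -0.4, 10.7]
grip_width: 0.023
```

Call:
arm_command:
  plan:
    - [0.12,0,0,0,0,0,2.0]

```text
time: 16.0
position: [0.573, 0.2669, 0.1038]
tool_rot: [0.0, 0.707, 0.0, 0.708]
ft_force: [-3.7, -1.2, 13.7]
grip_width: 0.0227
```

Call:
arm_command:
  plan:
    - [0.12,0,0,0,0,0,2.0]

```text
time: 16.12
position: [0.573, 0.2669, 0.1039]
tool_rot: [0.0, 0.706, 0.0, 0.708]
ft_force: [-4.2, -0.7, 11.1]
grip_width: 0.0234
```

Bottomed: z is steady at 0.1039 while the force rose to about 13 N total, roughly 8 N of it on the hole's end. The depth is about 37 mm. Withdrawing.

Call:
arm_command:
  plan:
    - [-0.2,0,0,0,0,0,2.0]
    - [-0.5,0,0,0,0,0,2.0]
    - [-1.0,0,0,0,0,0,2.0]
    - [-1.2,0,0,0,0,0,2.0]
    - [-1.5,0,0,0,0,0,2.0]
    - [-2,0,0,0,0,0,2.0]
    - [-2,0,0,0,0,0,2.0]
    - [-2,0,0,0,0,0,2.0]
    - [-1,0,0,0,0,0,2.0]
    - [-0.5,0,0,0,0,0,2.0]
    - [0,0,0,0,0,0,2.0]
    - [0,0,0,0,0,0,2.0]

```text
time: 17.62
position: [0.5729, 0.2666, 0.2294]
tool_rot: [0.001, 0.706, 0.001, 0.708]
ft_force: [-0.4, 0.1, -1.4]
grip_width: 0.0231
```

```bash
python3 - <<'E'
from m import *
to([.470,-.2698,.24],(1,0))
o=robot.get_obs();im,d=optics.camera("wrist");cv2.imwrite("pics/w5.png",im);np.savez("pics/w5.npz",im=im,d=d,pos=o["position"],tool_rot=o["tool_rot"])
c=world("wrist",o);P=cloud(c,d);h=cv2.cvtColor(im,cv2.COLOR_BGR2HSV)
m=(cv2.inRange(h,(14,110,100),(30,255,255))>0)&(np.linalg.norm(P-o["position"]-[0,0,-.035],axis=-1)<.03)
q=P[m]-o["position"];z=np.median(q[:,2]);t=q[abs(q[:,2]-z)<.004];(cx,cy),r=cv2.minEnclosingCircle((t[:,:2]*1e3).astype(np.float32));print("collar",round(cx,1),round(cy,1),round(r,1),"z",round(1e3*z,1))
s,ds=optics.camera("side");u,v=map(int,proj(world("side"),[.572,.266,.17]))
cv2.imwrite("pics/v5.png",np.hstack([cv2.resize(im[100:300,150:400],(500,400)),cv2.resize(s[max(0,v-40):max(0,v-40)+80,u-30:u+30],(300,400))]))
E
```

```text
t 17.62 pos [0.5729 0.2666 0.2294] F [-0.38  0.12 -1.45] grip 0.0231 q [0.26 0.53 1.41 0.   1.2  0.26]
axes z [1.    0.    0.004] x [ 0.0039  0.0015 -1.    ] turn [ 0.      0.0039 -0.0015]
shift cm [ -1.18 -53.63 -10.29] after turn [ -1.06 -53.64 -10.29]
collar 0.4 0.1 16.8 z -32.4
```

View pics/v5.png

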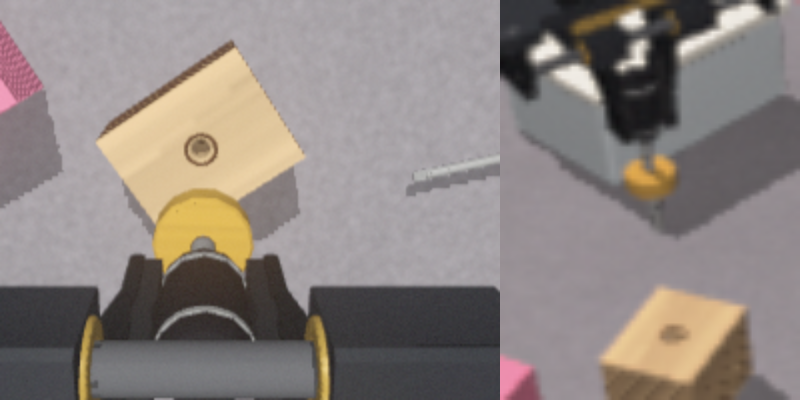

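The collar has moved 27 mm up the rod, in agreement with the z reading (27.4), and the picture shows rod below it. Back to the holder.

Call:
arm_command:
  plan:
    - [0,-2,-0.4,0,0.004,-0.0015,2.0]
    - [0,-4,-0.8,0,0,0,2.0]
    - [0,-5,-1.0,0,0,0,2.0]
    - [0,-5,-1.0,0,0,0,2.0]
    - [0,-5,-1.0,0,0,0,2.0]
    - [0,-5,-1.0,0,0,0,2.0]
    - [0,-5,-1.0,0,0,0,2.0]
    - [0,-5,-1.0,0,0,0,2.0]
    - [0,-5,-1.0,0,0,0,2.0]
    - [0,-4.5,-0.8,0,0,0,2.0]
    - [0,-3,-0.6,0,0,0,2.0]
    - [0,-1,-0.2,0,0,0,2.0]

```text
time: 19.23
position: [0.4629, -0.2533, 0.2282]
tool_rot: [-0.001, 0.71, -0.003, 0.704]
ft_force: [0.9, 1.3, -1.5]
grip_width: 0.0232
```

Call:
arm_command:
  plan:
    - [0,0,0,0,0,0,2.0]
    - [0,0,0,0,0,0,2.0]

```text
time: 19.48
position: [0.4618, -0.2523, 0.2278]
tool_rot: [0.0, 0.711, -0.002, 0.704]
ft_force: [0.3, -0.0, -0.9]
grip_width: 0.023
```

```bash
python3 -c "
from h import *
to([.4698,-.2697,.235],(1,0))"
```

```text
t 19.48 pos [ 0.4618 -0.2523  0.2278] F [ 0.27 -0.04 -0.87] grip 0.023 q [-0.71  0.39  1.67 -0.01  1.09 -0.7 ]
axes z [ 1.    -0.004 -0.01 ] x [-0.0099 -0.003  -0.9999] turn [-0.0037 -0.0099  0.003 ]
shift cm [-0.72 -1.74  0.79] after turn [-0.72 -1.74  0.8 ]
```

Call:
arm_command:
  plan:
    - [0,-1.0,0.5,-0.004,-0.01,0.003,2.0]
    - [0,-0.6,0.3,0,0,0,2.0]
    - [0,0,0,0,0,0,2.0]
    - [0,0,0,0,0,0,2.0]

```text
time: 19.98
position: [0.4713, -0.2667, 0.2278]
tool_rot: [-0.001, 0.707, 0.002, 0.707]
ft_force: [0.7, -1.2, -1.1]
grip_width: 0.0233
```

```bash
python3 - <<'E'
from m import *
to([.4698,-.2697,.16],(1,0))
o=robot.get_obs();im,d=optics.camera("wrist");c=world("wrist",o);hole(c,im,proj(c,[.4702,-.2698,.058]),.06,12,.6)
cv2.imwrite("pics/w6.png",im)
E
```

```text
t 19.98 pos [ 0.4713 -0.2667  0.2278] F [ 0.68 -1.18 -1.15] grip 0.0233 q [-0.72  0.41  1.64  0.    1.1  -0.73]
axes z [1.    0.005 0.001] x [ 8.e-04  8.e-04 -1.e+00] turn [ 0.0048  0.0008 -0.0008]
shift cm [ 6.78 -0.3  -0.16] after turn [ 6.78 -0.3  -0.15]
  hole px [249.5 176. ] wh 14 7 area 34 centroid [250.3 176.3] world [ 0.4699 -0.2689  0.06  ] dia 0.0151
```

Call:
arm_command:
  plan:
    - [0,-0.29,-0.15,0.005,0.001,-0.001,2.0]
    - [0.8,0,0,0,0,0,2.0]
    - [1.2,0,0,0,0,0,2.0]
    - [1.2,0,0,0,0,0,2.0]
    - [1.2,0,0,0,0,0,2.0]
    - [1.2,0,0,0,0,0,2.0]
    - [0.8,0,0,0,0,0,2.0]
    - [0.4,0,0,0,0,0,2.0]
    - [0,0,0,0,0,0,2.0]
    - [0,0,0,0,0,0,2.0]

```text
time: 21.28
position: [0.4691, -0.2693, 0.154]
tool_rot: [0.001, 0.708, 0.0, 0.706]
ft_force: [-0.2, 0.2, -1.5]
grip_width: 0.0226
```

```bash
python3 -c "
from h import *
to([.4699,-.2695,.1046],(1,0))"
```

```text
t 21.27 pos [ 0.4691 -0.2693  0.154 ] F [-0.23  0.25 -1.52] grip 0.0226 q [-0.73  0.51  1.71 -0.    0.92 -0.73]
axes z [ 1.    -0.    -0.002] x [-0.0019  0.0012 -1.    ] turn [-0.0004 -0.0019 -0.0012]
shift cm [ 4.94 -0.03  0.09] after turn [ 4.94 -0.02  0.08]
```

Call:
arm_command:
  plan:
    - [0.3,-0.02,0.08,0,-0.002,-0.001,2.0]
    - [0.4,0,0,0,0,0,2.0]
    - [0.5,0,0,0,0,0,2.0]
    - [0.5,0,0,0,0,0,2.0]
    - [0.3,0,0,0,0,0,2.0]
    - [0,0,0,0,0,0,2.0]

```text
time: 22.02
position: [0.4704, -0.2698, 0.1332]
tool_rot: [-0.0, 0.707, -0.0, 0.708]
ft_force: [0.5, 0.3, -1.4]
grip_width: 0.0234
```

```bash
python3 -c "
from h import *
to([.4699,-.2695,.1046],(1,0))"
```

```text
t 22.02 pos [ 0.4704 -0.2698  0.1332] F [ 0.54  0.35 -1.43] grip 0.0234 q [-0.73  0.54  1.73  0.    0.87 -0.73]
axes z [ 1.    -0.     0.001] x [ 1.4e-03 -9.0e-04 -1.0e+00] turn [-0.0004  0.0014  0.0009]
shift cm [ 2.86  0.03 -0.05] after turn [ 2.86  0.03 -0.05]
```

Call:
arm_command:
  plan:
    - [0.4,0.03,-0.05,0,0.001,0.001,2.0]
    - [0.5,0,0,0,0,0,2.0]
    - [0.5,0,0,0,0,0,2.0]
    - [0.3,0,0,0,0,0,2.0]
    - [0.1,0,0,0,0,0,2.0]
    - [0,0,0,0,0,0,2.0]
    - [0,0,0,0,0,0,2.0]

```text
time: 22.9
position: [0.4701, -0.2696, 0.1141]
tool_rot: [0.0, 0.707, -0.0, 0.707]
ft_force: [-0.4, -0.5, -0.9]
grip_width: 0.0232
```

```bash
python3 -c "
from h import *
to([.4699,-.2695,.1046],(1,0))"
```

```text
t 22.9 pos [ 0.4701 -0.2696  0.1141] F [-0.38 -0.53 -0.93] grip 0.0232 q [-0.73  0.57  1.74  0.    0.83 -0.73]
axes z [ 1.    -0.     0.001] x [ 7.e-04 -1.e-04 -1.e+00] turn [-0.0004  0.0007  0.0001]
shift cm [ 0.95  0.01 -0.02] after turn [ 0.95  0.01 -0.02]
```

Call:
arm_command:
  plan:
    - [0.2,0,0,0,0,0,2.0]
    - [0.2,0,0,0,0,0,2.0]
    - [0.2,0,0,0,0,0,2.0]
    - [0.1,0,0,0,0,0,2.0]
    - [0,0,0,0,0,0,2.0]

```text
time: 23.52
position: [0.4701, -0.2697, 0.1068]
tool_rot: [-0.0, 0.707, -0.0, 0.707]
ft_force: [-0.3, 0.1, -1.1]
grip_width: 0.0231
```

Call:
arm_command:
  plan:
    - [0.05,0,0,0,0,0,2.0]
    - [0.05,0,0,0,0,0,2.0]

```text
time: 23.78
position: [0.4702, -0.2698, 0.1058]
tool_rot: [-0.0, 0.707, -0.0, 0.708]
ft_force: [0.5, 0.6, -0.9]
grip_width: 0.0228
```

Call:
arm_command:
  plan:
    - [0.05,0,0,0,0,0,2.0]
    - [0.03,0,0,0,0,0,2.0]

```text
time: 24.02
position: [0.4702, -0.2698, 0.105]
tool_rot: [-0.0, 0.707, -0.0, 0.708]
ft_force: [-0.3, -0.2, -0.6]
grip_width: 0.0234
```

Call:
arm_command:
  plan:
    - [0.03,0,0,0,0,0,2.0]
    - [0.02,0,0,0,0,0,2.0]

```text
time: 24.28
position: [0.4702, -0.2698, 0.1044]
tool_rot: [-0.0, 0.707, -0.0, 0.708]
ft_force: [0.5, 0.1, -1.6]
grip_width: 0.0233
```

Call:
arm_command:
  plan:
    - [0.03,0,0,0,0,0,2.0]

```text
time: 24.4
position: [0.4702, -0.2698, 0.1041]
tool_rot: [-0.0, 0.707, -0.0, 0.708]
ft_force: [0.1, -0.3, -0.9]
grip_width: 0.0231
```

Call:
arm_command:
  plan:
    - [0.02,0,0,0,0,0,2.0]

```text
time: 24.52
position: [0.4703, -0.2698, 0.104]
tool_rot: [-0.0, 0.707, -0.0, 0.708]
ft_force: [0.5, 0.6, -1.7]
grip_width: 0.0233
```

Call:
arm_command:
  plan:
    - [0,0,0,0,0,0,2.0]

```text
time: 24.65
position: [0.4703, -0.2698, 0.1039]
tool_rot: [-0.0, 0.707, -0.0, 0.708]
ft_force: [0.5, -0.4, -1.3]
grip_width: 0.0234
```

Call:
arm_command:
  plan:
    - [0.03,0,0,0,0,0,2.0]

```text
time: 24.78
position: [0.4703, -0.2699, 0.1039]
tool_rot: [-0.0, 0.707, -0.0, 0.708]
ft_force: [0.8, 0.5, 2.8]
grip_width: 0.0232
```

Call:
arm_command:
  plan:
    - [0.02,0,0,0,0,0,2.0]

```text
time: 24.9
position: [0.4703, -0.2698, 0.1039]
tool_rot: [-0.0, 0.707, -0.0, 0.708]
ft_force: [-1.4, 1.0, 1.6]
grip_width: 0.0232
```

The collar rests on the holder with about 3–4 N, below slip. Releasing.

Call:
arm_command:
  plan:
    - [0,0,0,0,0,0,4.5]
    - [0,0,0,0,0,0,5]
    - [0,0,0,0,0,0,5]
    - [0,0,0,0,0,0,5]

```text
time: 25.4
position: [0.4707, -0.2702, 0.104]
tool_rot: [-0.0, 0.706, -0.001, 0.708]
ft_force: [0.1, -0.8, 0.4]
grip_width: 0.0483
```

```bash
python3 - <<'E'
from m import *
to([.4699,-.2695,.22],(1,0))
o=robot.get_obs();im,d=optics.camera("wrist");s,ds=optics.camera("side")
u,v=map(int,proj(world("side"),[.47,-.27,.08]))
cv2.imwrite("pics/v6.png",np.hstack([cv2.resize(im[100:340,120:400],(467,400)),cv2.resize(s[v-45:v+45,u-35:u+35],(311,400))]))
E
```

```text
t 25.4 pos [ 0.4707 -0.2702  0.104 ] F [ 0.1  -0.77  0.35] grip 0.0483 q [-0.73  0.59  1.75  0.    0.8  -0.73]
axes z [ 1.    -0.     0.002] x [ 0.0023 -0.0016 -1.    ] turn [-0.0003  0.0023  0.0016]
shift cm [-11.6    0.05  -0.05] after turn [-11.6    0.07  -0.08]
```

View pics/v6.png

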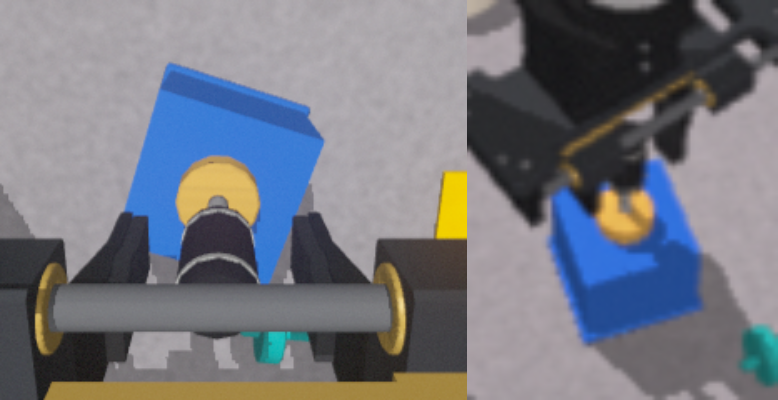

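The gauge hangs upright on its collar, with the fingers clear on both sides. I retreat straight up.

Call:
arm_command:
  plan:
    - [-0.5,0,0,0,0.002,0.001,5]
    - [-1,0,0,0,0,0,5]
    - [-2,0,0,0,0,0,5]
    - [-2,0,0,0,0,0,5]
    - [-2,0,0,0,0,0,5]
    - [-2,0,0,0,0,0,5]
    - [-2,0,0,0,0,0,5]
    - [-1,0,0,0,0,0,5]
    - [0,0,0,0,0,0,5]

```text
time: 26.62
position: [0.4709, -0.2702, 0.2378]
tool_rot: [-0.001, 0.706, -0.001, 0.708]
ft_force: [0.3, 0.0, -0.6]
grip_width: 0.0501
```

Call:
arm_command:
  plan:
    - [-1,3,0,0,0,0,5]
    - [0,4,0,0,0,0,5]
    - [0,4,0,0,0,0,5]
    - [0,3,0,0,0,0,5]
    - [0,1,0,0,0,0,5]
    - [0,0,0,0,0,0,5]
    - [0,0,0,0,0,0,5]

```text
time: 27.5
position: [0.4691, -0.1172, 0.2435]
tool_rot: [0.001, 0.708, -0.001, 0.706]
ft_force: [0.2, 0.0, 0.5]
grip_width: 0.0499
```

```bash
python3 - <<'E'
from m import *
t,dt=optics.camera("top");s,ds=optics.camera("side")
for n,im,d in(("top",t,dt),("side",s,ds)):
    P=cloud(world(n),d);h=cv2.cvtColor(im,cv2.COLOR_BGR2HSV);near=np.hypot(P[...,0]-.4699,P[...,1]+.2695)<.03
    for k,m in(("grip",(h[...,2]<90)&near&(P[...,2]>.09)&(P[...,2]<.2)),("collar",(cv2.inRange(h,(12,110,90),(30,255,255))>0)&near)):
        q=P[m]; print(n,k,len(q),q.mean(0).round(4) if len(q) else "", np.percentile(q[:,2],[5,50,95]).round(4) if len(q) else "")
u,v=map(int,proj(world("side"),[.49,-.3,.08]))
a=cv2.resize(s[v-60:v+60,u-60:u+60],(390,390)); b=cv2.resize(t,(400,300)); b=cv2.copyMakeBorder(b,0,90,0,0,cv2.BORDER_CONSTANT)
cv2.imwrite("pics/v7.png",np.hstack([a,b]))
E
```

```text
top grip 0  
top collar 0  
side grip 134 [ 0.4663 -0.274   0.1322] [0.1086 0.137  0.1459]
side collar 98 [ 0.4673 -0.2738  0.0717] [0.0664 0.0719 0.0743]
```

View pics/v7.png

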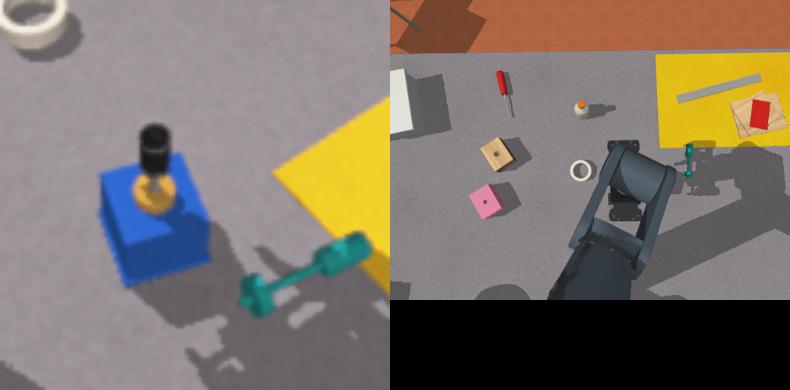

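```bash
python3 -c "
from rig import workorder
print(workorder.hand_in())"
```

```text
the job is handed in; nothing more can be done
None
```

The depth is measured and the gauge hangs upright in the blue holder by its collar, with the reading kept at about 37 mm. One thing went wrong: the turquoise look-alike fell over during my first approach. I handed the job in at about 28 s.

**Measuring:** The tip went into the bore without contact force. The collar slid up with about 5–6 N on it. The rod then bottomed at a steady height with a wrist reading of at most 13.7 N at the row ends. After allowing for the collar and the gauge's weight, that is roughly 8–9 N on the hole's end, under the 20 N limit.

**The reading:** The arm's height gives a depth of about 37.4 mm. The wrist camera shows the collar moved 27.0 mm, which gives 37.0 mm, so the two agree within 0.4 mm.

**Putting it back:** The collar met the holder with at most about 4 N, below the 5 N that would move it. The holder contact came at the same height as the bottoming, 0.1039 m, so the collar had not shifted by then. After release, the side camera shows the gauge upright with the collar on the holder's top (collar top about 72 mm) and the gripper clear. The top camera could not confirm this because the arm was in its view.

**The look-alike:** It stood on its own tip at 3.1 s and lay flat by 7.7 s, while I was approaching and lifting the gauge. The fingertip readings stayed above it and about 90 mm away in y, and the force readings showed no contact. I can't rule out a touch by another arm link, because I only have readings at the ends of moves. I left it lying, as the task said to leave other things alone.

The tape, glue, screwdriver and pink block look unmoved in the last picture; I did not measure them.

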